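# Hang the nursery caddy on the rail and slide it to the red band

### The arm

A 6-joint arm with a two-finger parallel gripper is mounted at the origin on the work surface. World frame = base frame: x ahead of the robot, y to its left, z up, the work surface at z = 0. Lengths are in mm, angles in degrees, forces in N, time in s.
With the tool pointing down it reaches from about 350 to 875 mm from the base axis. Payload 4.2 kg.
Tool frame: the origin (TCP) lies at the very end of the fingers, on their centre line; the grasp point (between the pads) lies 19 mm behind it; z points along the fingers, y is the direction in which the jaws open and shut (so a half turn about z gives the same grasp; the last joint's range is limited). The gripper opens to 87 mm and grips with 3 to 60 N. Pads are 19 mm wide; open, the fingers measure 117 mm over their backs; the gripper's body (75 mm by 190 mm) begins 51 mm behind the grasp point.
Start: joints at [90.218, 22.042, 0.453, 0, -68.411, -14.817], TCP at [157.501, 604.808, 222.55] pointing down, gripper open.
Joint ranges: [-179.83, 179.83], [-69.29, 118.12], [-61.27, 80.66], [-181.25, 117.63], [-171.15, -9.14], [-177.46, 177.46]. Speed limits (degrees/s): [159.86, 159.86, 180, 180, 180, 180].

### API

Orientations are given as a 3x3 rotation matrix whose columns are the frame's x, y, z axes.
In Python, from rig import robot, hand, solver, sensors, eyes gives the robot as it stands. The module is installed in compiled form; this text tells all that it offers. Calls block until the motion is done:
- robot.goto(position, orientation): joint-space move of the TCP to a pose.
- robot.move_linear(position, vel=150, rot=None, force_limit=None): straight line of the TCP; rot=None keeps the orientation; vel is the mean speed in mm/s. With force_limit (N) it stops when the force on the tool has changed by that much, and returns True; else False.
- robot.move_joints(angles): joint-space move.
- hand.gripper_to(opening, strength=None): finger opening in mm; strength is the grip in N (None keeps the last); returns when the fingers have stopped.
- robot.pause(seconds).
- solver.inverse_kinematics(position, orientation): joint angles nearest the present ones, or None.
- sensors.get_state(): the state.
- eyes.capture(name): name is "scene" or "top" or "wrist"; returns a dict with "img" (400x640x3 uint8, blue, green, red), "range_z" (400x640 float32, mm along the optical axis (not along the pixel's ray), 0 where there is no reading), "mtx" (3x3 intrinsics, pixels), "k1" (the pictures are not rectified: a ray, as slopes to the right and down, at radius r is drawn at 1 + k1 r^2 times it, then the intrinsics apply), "R" (3x3) and "t" (3): a world point X has camera coordinates R X + t; the wrist camera has in their place "hand_eye" (4x4, takes a point from camera to tool coordinates, whose origin is the TCP and whose axes are the flange's). Camera axes: x right, y down, z forward; pixel columns grow to the right and rows downward; lengths in mm; the calibration is good to about 2 mm. A picture is of the moment at which its call begins: read the wrist's pose just before it.
A pose or a line that the arm cannot do raises robot.MotionError and nothing moves.
- robot.job_done(): hands the job in, once; it reports no verdict.
The state is a dict: "time_s": time; "joint_positions": joint angles; "dq": joint speeds; "effort": joint torques, N m; "position": TCP position; "tool_rot": TCP orientation; "force": force on the tool from outside, world axes, zero at the start; "wrist_torque": the same for the moment, N m; "grip_width": finger opening in mm.
Only numpy, scipy, OpenCV 4.12 (cv2) and the standard library are available. Lean on these libraries where they do the work, as an engineer would, in place of code of your own. Each camera call takes 0.05 s, during which the arm holds its last target. There are 200 camera calls.

### The job

Hang the blue caddy by its hook on the steel rail, gently and about a hand's width to one side of the red band, wherever there is room. Then slide it along the rail, without lifting it off, until the hook sits in the middle of the red band, and leave it hanging there level, still and let go. Leave the dish, the jar, the rattle and the pacifier where they are.

Things in the scene. Friction and masses are not known exactly. Their poses are not given: they have to be found in the camera images.
- caddy: Blue plastic caddy, 0.25 kg, standing upright at first, -x (neck) side facing the robot within about 30 degrees; neck stays on the robot's side. Origin: underside, below saddle and grip; z up. Tray x -32 to +48, y +-65, 50 mm high, open. Neck at its -x side: x -40 to -32, 36 mm wide, up to z 138. A bridge (36 mm wide, z 130 to 138) runs from the neck to the lip at +x.
- caddy_saddle (a point): Point in the hook where the rail's axis lies when the caddy hangs properly (caddy y along the rail): caddy x = y = 0, z 120 mm. Over it, under the bridge, is an inverted-V saddle (sides 35 degrees from level, x -11 to +11 mm, down to z 122) that settles on the bar.
- caddy_lip (a point): Tip of the hook's lip, the lowest point of it: caddy x 20, y 0, z 114 mm; lip 8 mm thick (x 16 to 24), 36 mm wide, hanging from the bridge. The hook is open to +x between lip tip and tray rim (z 50): move the caddy along its own +x, tray passing under the bar and lip over it, then lower it.
- caddy_grip (a point): Point to grasp from above in the white square grip block on the bridge: caddy x = y = 0, z 165 mm. Block 24 x 24 mm, z 138 to 185 mm, sides along caddy x and y.
- rail: Fixed steel rail: round bar of 16 mm diameter along its y axis, bar axis 170 mm above the white top, on two wooden posts (20 mm thick) at y = -250 and +250 mm, each with a foot 100 x 50 mm, 12 mm high. Origin on the white top under the middle of the bar. x points away from the robot. The hook may hang anywhere from y = -170 to +170 mm.
- mark: Red painted band on the rail, 60 mm long, flush with the bar. Origin at the band's middle on the bar's axis; y along the rail, x away from the robot, z up. It is 24 mm longer than the hook is wide, so a centred hook leaves 12 mm of red each side.
- dish: Bystander: round blue ceramic dish, 110 mm across, 40 mm high; origin centre of underside.
- jar: Bystander: closed glass jar, 72 mm across, 100 mm high; origin centre of underside.
- rattle: Bystander: yellow plastic rattle lying flat, 150 mm long along x, 26 mm high; origin on its underside between the two round ends.
- pacifier: Bystander: pink silicone pacifier with a round 52 mm shield, 46 mm high, teat up; origin centre of underside.
There are look-alikes about, which are no part of the job. There is more than one size of the caddy; the job needs the middle-sized.

How it is judged (in metres and radians):
On the way, in this order (a step that is already met when the one before it is completed fails the run):
1. the caddy's hook rests on the rail, its saddle within 7 mm of the bar's axis and at least 70 mm along the rail from the band's middle (x of caddy_saddle in the frame of mark between -0.007 and 0.007 m and z of caddy_saddle in the frame of mark between -0.007 and 0.007 m and (y of caddy_saddle in the frame of mark above 0.07 m or y of caddy_saddle in the frame of mark below -0.07 m) and contact force between caddy and rail above 0.3 N), for 0.2 s.
2. the caddy slides towards the band with its hook still on the rail (saddle within 7 mm of the bar's axis while 60 to 25 mm from the band's middle) (x of caddy_saddle in the frame of mark between -0.007 and 0.007 m and z of caddy_saddle in the frame of mark between -0.007 and 0.007 m and (y of caddy_saddle in the frame of mark between 0.025 and 0.06 m or y of caddy_saddle in the frame of mark between -0.06 and -0.025 m)), for 0.02 s.
At the end, for the whole second after the job is handed in: The caddy hangs free on the rail: saddle within 7 mm of the bar's axis, hook within 12 mm of the band's middle along the rail, tilted less than 0.15 rad, its y axis within 0.12 rad of the rail, at rest, its weight on the rail; dish, jar, rattle and pacifier within 20 mm of their starts (x of caddy_saddle in the frame of mark between -0.007 and 0.007 m and z of caddy_saddle in the frame of mark between -0.007 and 0.007 m and y of caddy_saddle in the frame of mark between -0.012 and 0.012 m and angle between caddy's own z axis and vertical below 0.15 rad and angle between the y axis of caddy and the y axis of mark, either way round below 0.12 rad and linear speed of caddy below 0.02 m/s and angular speed of caddy below 0.2 rad/s and contact force between caddy and rail above 0.5 N and distance of each of dish, jar, rattle, pacifier from where it was at the start of the episode below 0.02 m); the robot touches nothing.
It fails at once if the caddy is banged against the rail (over 30 N) (contact force between caddy and rail above 30 N).
It fails at once if the dish is moved by 20 mm or more (distance of dish from where it was at the start of the episode above 0.02 m).
It fails at once if the jar is moved by 20 mm or more (distance of jar from where it was at the start of the episode above 0.02 m).
It fails at once if the rattle is moved by 20 mm or more (distance of rattle from where it was at the start of the episode above 0.02 m).
It fails at once if the pacifier is moved by 20 mm or more (distance of pacifier from where it was at the start of the episode above 0.02 m).
It also fails if it takes over 48 s, if anything falls off the work surface, if the arm or the gripper's body presses on something with over 40 N, if the wrist force passes 120 N, or if a joint passes its speed limit or range.

## Working session

There is one attempt and no reset: what is moved stays moved. The work goes in short steps, each a Python script; the robot and the scene stay as the last script left them, time stands still between calls to the robot, and variables do not carry over. Pictures are saved under pics/ and viewed, about 8 in all and at most 12, crops included, and the job is handed in when it is done.

```bash
mkdir -p pics
cat > h.py <<'E'
import numpy as np, cv2, pickle
def save(n,c): pickle.dump(c,open(f'pics/{n}.pkl','wb'))
def load(n): return pickle.load(open(f'pics/{n}.pkl','rb'))
def pose(c):
    "world-from-camera"
    return c['R'].T, -c['R'].T@c['t']
def rays(c,uv):
    k=float(c['k1']); d=np.array([k,0,0,0],float)
    # model: drawn = slope*(1+k1 r^2), the OpenCV one
    p=cv2.undistortPoints(np.array(uv,float).reshape(-1,1,2),c['mtx'],d).reshape(-1,2)
    return np.c_[p,np.ones(len(p))]
def onplane(c,uv,z):
    A,o=pose(c); r=rays(c,uv)@A.T
    return o+r*((z-o[2])/r[:,2])[:,None]
def bydepth(c,uv):
    uv=np.array(uv).reshape(-1,2); A,o=pose(c)
    zz=c['range_z'][uv[:,1].astype(int),uv[:,0].astype(int)]
    return (rays(c,uv)*zz[:,None])@A.T+o
def project(c,X):
    rv=cv2.Rodrigues(c['R'])[0]
    return cv2.projectPoints(np.array(X,float).reshape(-1,1,3),rv,np.array(c['t'],float),c['mtx'],np.array([float(c['k1']),0,0,0]))[0].reshape(-1,2)
def wristcap(eyes,sensors):
    s=sensors.get_state(); c=eyes.capture('wrist')
    T=np.eye(4); T[:3,:3]=s['tool_rot']; T[:3,3]=s['position']
    M=np.linalg.inv(T@np.array(c['hand_eye'])); c['R']=M[:3,:3]; c['t']=M[:3,3]
    return c
E
python3 - <<'E'
from h import *
from rig import eyes,sensors
for n in('scene','top'):
    c=eyes.capture(n); save(n,c); cv2.imwrite(f'pics/{n}.png',c['img']); print(n,pose(c)[1],c['k1'],c['mtx'][0,0],(c['range_z']>0).mean())
s=sensors.get_state(); print(s['time_s'],s['tool_rot'],s['force'],s['grip_width'])
E
```

```text
scene [1213.23710516 -138.78120518 1153.97652407] 0.017196500141574513 414.2052575376236 0.99605859375
top [ 393.59599325  -60.03765652 1570.30015897] -0.026189151110311795 497.110062093816 0.99592578125
0.1 [[ 9.67670473e-01 -2.52217573e-01 -3.89265348e-04]
 [-2.52217851e-01 -9.67668591e-01 -1.91151587e-03]
 [ 1.05438042e-04  1.94789713e-03 -9.99998097e-01]] [-0.14302611  0.21279108  0.36659421] 86.88373447122812
```

View pics/scene.png

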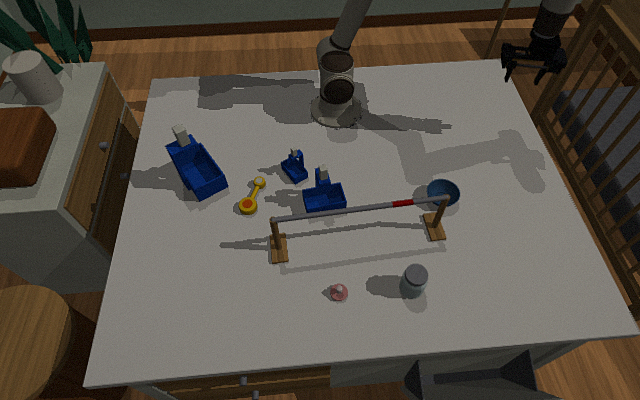

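View pics/top.png

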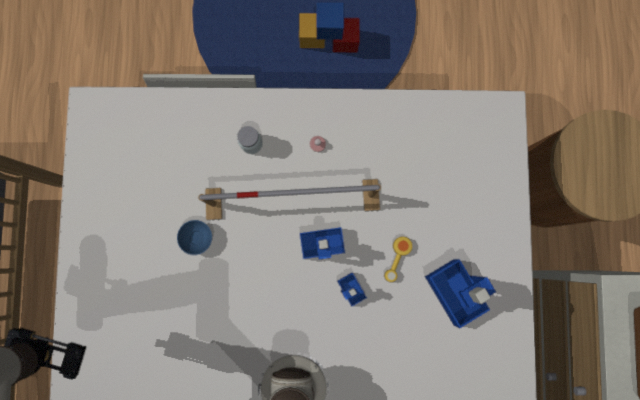

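Scene view: three blue caddies, a small one at (294,165), a medium one at (323,190) and a large one at (197,165). In the top view they are at (352,290), (323,243) and (462,292). The blue thing at (195,237) in the top view is the dish. The red band is at top (247,195), near the rail's left end. My pick is the one at top (323,243). I'll check its size and take a close crop.

Run:
```python
from h import *
c=load('top'); im=c['img']; hsv=cv2.cvtColor(im,cv2.COLOR_BGR2HSV)
A,o=pose(c)
vv,uu=np.mgrid[0:400,0:640]; P=bydepth(c,np.c_[uu.ravel(),vv.ravel()]).reshape(400,640,3)
print('table z',np.median(P[300:350,100:200,2]),np.median(P[200:260,260:290,2]))
for n,(x0,x1,y0,y1) in dict(mid=(295,350,222,265),small=(335,370,270,308),large=(420,500,255,330)).items():
    b=(cv2.inRange(hsv,(100,120,40),(130,255,255))>0); w=np.zeros_like(b); w[y0:y1,x0:x1]=1
    b&=w; g=w&(hsv[...,1]<60)&(P[...,2]>80)
    print(n,'blue z',np.percentile(P[b][:,2],[5,50,95]).round(),'grip n',g.sum(), 'z',np.percentile(P[g][:,2],[10,50,90]).round() if g.any() else 0, 'c',P[g].mean(0).round(1) if g.any() else 0)
    rim=b&(P[...,2]<100)&(P[...,2]>15)
    q=np.argwhere(rim)[:,::-1]; h={'mid':50,'small':35,'large':70}[n]
    r=cv2.minAreaRect(onplane(c,q,h)[:,:2].astype(np.float32)); print('  rim rect',r)
red=(cv2.inRange(hsv,(0,120,60),(8,255,255))|cv2.inRange(hsv,(170,120,60),(180,255,255)))>0
m=np.zeros_like(red); m[180:210,225:275]=1; red&=m
q=np.argwhere(red)[:,::-1]; X=onplane(c,q,174); print('red',len(q),X.mean(0),np.ptp(X,0), P[red][:,2].mean())
bar=(P[...,2]>140)&(P[...,2]<190); m[:]=0; m[170:215,190:390]=1; bar&=m
q=np.argwhere(bar)[:,::-1]; X=onplane(c,q,174); vx,vy,x0,y0=cv2.fitLine(X[:,:2].astype(np.float32),cv2.DIST_HUBER,0,.01,.01).ravel()
print('bar top',len(q),vx,vy,x0,y0,X.min(0),X.max(0),np.percentile(P[bar][:,2],[10,50,90]))
m[:]=0;m[215:260,170:220]=1
for n,(x0,x1,y0,y1) in dict(dish=(170,220,215,262),jar=(230,270,120,160),pac=(305,330,133,155),rattle=(380,418,232,285)).items():
    S=P[y0:y1,x0:x1]; k=S[...,2]>12; print(n,S[k].min(0).round(),S[k].max(0).round())
cr=[cv2.resize(im[205:315,270:500],None,fx=3,fy=3)]
s=load('scene')['img']; cr.append(cv2.resize(s[140:225,270:500],None,fx=3,fy=3))
cv2.imwrite('pics/crop1.png',np.vstack(cr))
```

```text
table z -0.10684119597465269 -0.30974685482124187
mid blue z [ -1.   6. 140.] grip n 84 z [177. 185. 192.] c [430.2 -82.9 296.8]
  rim rect ((441.8449401855469, -84.26820373535156), (77.05278778076172, 126.50038146972656), 8.573768615722656)
small blue z [-2.  5. 96.] grip n 49 z [  94.  124. 1570.] c [ 308.9 -156.5  295.5]
  rim rect ((300.4261779785156, -173.22181701660156), (86.038818359375, 56.05712890625), 30.070993423461914)
large blue z [  1.  18. 188.] grip n 263 z [205. 247. 253.] c [ 304.5 -485.   286.9]
  rim rect ((297.32159423828125, -495.43408203125), (180.4064178466797, 128.79861450195312), 30.454423904418945)
red 97 [572.83830917 130.19659639 174.        ] [14.70015683 56.73031983  0.        ] 191.87183169282983
bar top 1058 0.06519443 -0.9978726 579.34955 12.018593 [ 552.50409701 -245.92511636  174.        ] [605.21278057 269.4586628  174.        ] [170.80428075 176.12325092 180.74238147]
dish [394. -60.  12.] [ 527.  365. 1570.]
jar [394. -60.  12.] [ 792.  177. 1570.]
pac [394. -92.  12.] [ 783.  -44. 1570.]
rattle [ 323. -362.   12.] [ 462.  -60. 1570.]
```

View pics/crop1.png

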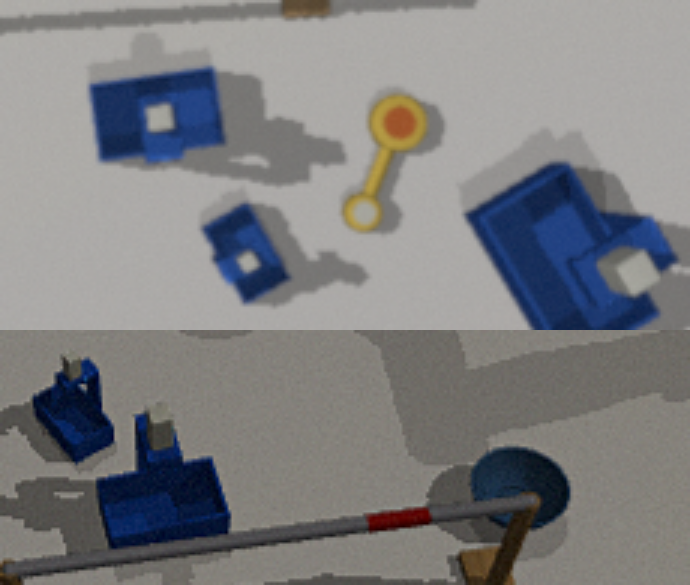

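The close crop and the sizes agree: the medium caddy at top (323,243) has a grip top at z≈185 and a rim of 77x126 mm. The small one's grip top is at about 124 mm and the large one's at about 250 mm. I'll move above it and refine the pose with the wrist camera.

```bash
cat >> h.py <<'E'
def Rz(a):
    a=np.deg2rad(a); c,s=np.cos(a),np.sin(a); return np.array([[c,s,0],[s,-c,0],[0,0,-1.]])
E
python3 - <<'E'
from h import *
from rig import robot,sensors,eyes,solver
robot.move_linear([157,605,330],vel=200)
robot.goto([436,-85,350],Rz(8.7))
c=wristcap(eyes,sensors); save('w1',c); cv2.imwrite('pics/w1.png',c['img'])
s=sensors.get_state(); print(s['time_s'],s['position'],s['joint_positions']); print(c['hand_eye'],c['mtx'],pose(c)[1])
t=load('top'); vv,uu=np.mgrid[222:265,295:350]; q=np.c_[uu.ravel(),vv.ravel()]; P=bydepth(t,q)
k=(abs(P[:,2]-186)<12)&(cv2.cvtColor(t['img'],cv2.COLOR_BGR2HSV)[q[:,1],q[:,0],1]<60)
X=onplane(t,q[k],185); print('top grip',k.sum(),X.mean(0),cv2.minAreaRect(X[:,:2].astype(np.float32)))
print('proj',project(c,[[436,-85,185]]),project(c,[[572,130,170]]))
E
```

```text
3.4667 [436.24774934 -84.52350178 349.9109097 ] [ 1.01091452e+01 -1.43649553e-01 -9.57472059e+00 -3.18760732e-03
 -8.05767402e+01  8.86424520e+01]
[[ 3.85613837e-04 -9.69714046e-01 -2.44242748e-01  6.55593512e+01]
 [ 9.99999832e-01  2.68266568e-04  5.13718069e-04  1.07539630e+00]
 [-4.32637463e-04 -2.44242905e-01  9.69713987e-01 -1.62631739e+02]
 [ 0.00000000e+00  0.00000000e+00  0.00000000e+00  1.00000000e+00]] [[304.57602126   0.         318.93656857]
 [  0.         304.57602126 200.69859104]
 [  0.           0.           1.        ]] [501.2348417  -75.66604644 512.51765522]
top grip 70 [433.78414557 -85.49734433 185.        ] ((433.7059326171875, -84.79219818115234), (22.18524932861328, 22.256723403930664), 0.4228874742984772)
proj [[318.17839257 185.97441981]] [[133.23898479  25.32384581]]
```

View pics/w1.png

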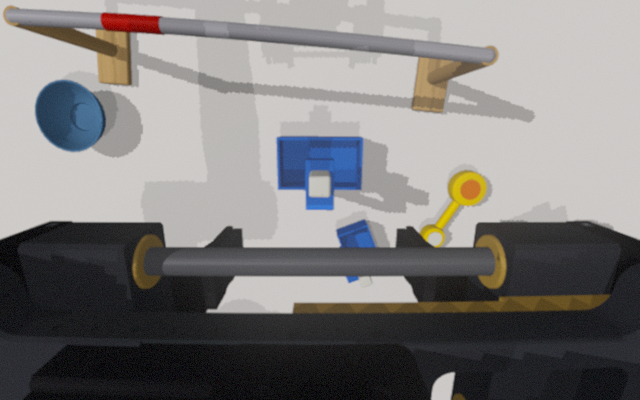

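The wrist view shows the medium caddy square to the tool, grip at (319,183). The red band is at (131,23) against a predicted (133,25), and the rail posts are at (115,55) and (430,85). I'll refine the grip, band and rail numerically before grasping.

Run:
```python
from h import *
c=load('w1'); im=c['img']; hsv=cv2.cvtColor(im,cv2.COLOR_BGR2HSV)
vv,uu=np.mgrid[0:400,0:640]; P=bydepth(c,np.c_[uu.ravel(),vv.ravel()]).reshape(400,640,3)
w=np.zeros((400,640),bool); w[160:205,300:340]=1
k=w&(hsv[...,1]<70)&(P[...,2]>179)&(P[...,2]<195)
q=np.argwhere(k)[:,::-1]; X=onplane(c,q,185); print('grip top',len(q),X.mean(0),np.percentile(P[k][:,2],[10,50,90]),cv2.minAreaRect(X[:,:2].astype(np.float32)))
b=cv2.inRange(hsv,(100,120,40),(130,255,255))>0; w[:]=0; w[125:195,265:375]=1; b&=w&(P[...,2]>35)&(P[...,2]<60)
q=np.argwhere(b)[:,::-1]; r=cv2.minAreaRect(onplane(c,q,50)[:,:2].astype(np.float32)); print('rim',r)
red=(cv2.inRange(hsv,(0,150,60),(8,255,255))|cv2.inRange(hsv,(170,150,60),(180,255,255)))>0; red[60:]=0
q=np.argwhere(red)[:,::-1]; X=onplane(c,q,170); print('red',len(q),X.mean(0),np.percentile(X[:,1],[1,99]))
# bar: column-wise edges
bar=(P[...,2]>140)&(P[...,2]<195); bar[90:]=0; pts=[]
for u in range(170,470,3):
    v=np.where(bar[:,u])[0]
    if len(v)>3: pts.append((u,v.mean()))
X=onplane(c,pts,170); l=cv2.fitLine(X[:,:2].astype(np.float32),cv2.DIST_HUBER,0,.01,.01).ravel(); print('bar',l,'x at y=130,35:',[l[2]+l[0]/l[1]*(y-l[3]) for y in(130,35)])
for n in('scene','top'):
    d=load(n); h=cv2.cvtColor(d['img'],cv2.COLOR_BGR2HSV)
    m=(cv2.inRange(h,(0,120,60),(8,255,255))|cv2.inRange(h,(170,120,60),(180,255,255)))>0
    z=np.zeros_like(m); u,v=project(d,[[572,130,170]])[0].astype(int); z[v-15:v+15,u-25:u+25]=1
    q=np.argwhere(m&z)[:,::-1]; print(n,len(q),onplane(d,q,170).mean(0))
```

```text
grip top 455 [436.60002472 -85.78439918 185.        ] [183.99794757 185.17931905 186.18512859] ((436.5638732910156, -85.82527160644531), (23.432846069335938, 22.075876235961914), 8.762317657470703)
rim ((443.849365234375, -85.61911010742188), (79.21261596679688, 127.6134262084961), 8.763992309570312)
red 945 [573.97792645 133.71573483 170.        ] [104.06286765 163.39516292]
bar [ 6.5596730e-02 -9.9784619e-01  5.8381793e+02 -1.4664821e+01] x at y=130,35: [np.float32(574.3079), np.float32(580.55304)]
scene 95 [570.04875096 133.58215904 170.        ]
top 97 [573.35178706 130.74156303 170.        ]
```

Run:
```python
from h import *
from rig import robot,sensors,eyes,hand
a=8.76
robot.goto([436.6,-85.7,230],Rz(a))
robot.move_linear([436.6,-85.7,147],vel=80,force_limit=10)
hand.gripper_to(15,25)
s=sensors.get_state(); print(s['time_s'],s['position'],s['grip_width'],s['force'])
p=np.array(s['position'])
robot.move_linear(p+[0,0,88],vel=80)
# pre-insert pose, 95 mm to -y of band along the rail, 100 mm in front of bar
y=3.76; X=np.array([np.cos(np.deg2rad(y)),np.sin(np.deg2rad(y)),0]); Y=np.array([-X[1],X[0],0])
b=np.array([573.3,132.8,0]); g=b-95*Y-100*X; g[2]=p[2]+88
robot.move_linear(g,vel=80,rot=Rz(y))
robot.pause(.3)
c=wristcap(eyes,sensors); save('w2',c); cv2.imwrite('pics/w2.png',c['img']); d=eyes.capture('scene'); save('s2',d)
s=sensors.get_state(); print(s['time_s'],s['position'],s['grip_width'],s['force'],p)
u,v=project(d,[g])[0].astype(int); print(u,v)
cv2.imwrite('pics/s2.png',np.vstack([cv2.resize(d['img'][100:260,240:480],(640,427))[:,:640]]))
im=c['img']; hsv=cv2.cvtColor(im,cv2.COLOR_BGR2HSV)
red=(cv2.inRange(hsv,(0,150,60),(8,255,255))|cv2.inRange(hsv,(170,150,60),(180,255,255)))>0
red[200:]=0;q=np.argwhere(red)[:,::-1]; X=onplane(c,q,170); print('red',len(q),q.mean(0),X.mean(0),np.percentile(X[:,1],[1,99]))
```

```text
6.2417 [436.52262922 -85.6074667  146.89690558] 24.295690201770523 [-0.6264428   1.40005369 -0.46229678]
9.6 [479.71846561  31.3665708  234.90756375] 23.810103226994702 [-3.83985827e-01  1.41091490e-03 -2.64705209e+00] [436.52262922 -85.6074667  146.89690558]
364 165
red 2110 [183.35023697  73.43933649] [574.28118449 132.28320493 170.        ] [102.61179024 162.57490635]
```

View pics/w2.png

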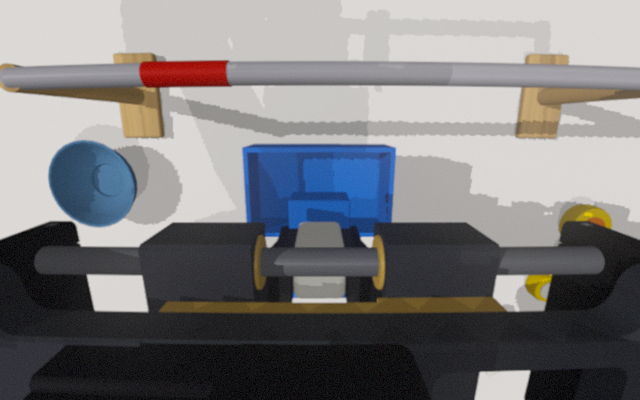

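View pics/s2.png

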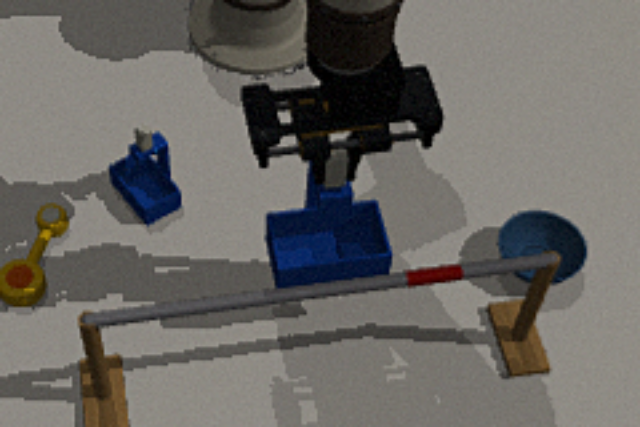

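The caddy is held and looks level, with its tray at wrist (320,190). The bar runs along row 73 and the band is at (183,73). A quick numeric check of pitch and bar x comes next, then the insertion.

Run:
```python
from h import *
c=load('w2'); im=c['img']; hsv=cv2.cvtColor(im,cv2.COLOR_BGR2HSV)
vv,uu=np.mgrid[0:400,0:640]; P=bydepth(c,np.c_[uu.ravel(),vv.ravel()]).reshape(400,640,3)
print('front rim',P[146:150,250:390:20].reshape(-1,3).round(1)[::4])
print('side rim L',P[150:228:12,247].round(1)); print('R',P[150:228:12,392].round(1))
bar=(P[...,2]>140)&(P[...,2]<195); bar[100:]=0; pts=[]
for u in range(150,560,3):
    v=np.where(bar[:,u])[0]
    if len(v)>5: pts.append((u,v.mean()))
X=onplane(c,pts,170); l=cv2.fitLine(X[:,:2].astype(np.float32),cv2.DIST_HUBER,0,.01,.01).ravel(); print('bar',l,'yaw',np.degrees(np.arctan(-l[0]/l[1])),'x at y=132.5,37.5:',[l[2]+l[0]/l[1]*(y-l[3]) for y in(132.5,37.5)])
k=bar; print('bar depth top z',np.percentile(P[k][:,2],[50,90,97]))
```

```text
front rim [[523.1  92.8 130.7]
 [527.6  23.6 130.5]
 [524.   74.2 138.6]
 [528.4   7.1 138.8]
 [524.2  57.4 138.4]
 [528.8  -9.7 139.2]
 [524.6  40.5 139.3]]
side rim L [[520.2  93.7 137.9]
 [510.2  93.3 139.1]
 [499.8  93.3 138.7]
 [489.2  93.3 138.3]
 [478.5  93.2 138.3]
 [467.6  93.  138.8]
 [515.5  54.1 310.7]]
R [[ 5.282e+02 -2.880e+01  1.375e+02]
 [ 5.183e+02 -2.980e+01  1.388e+02]
 [ 5.080e+02 -3.100e+01  1.387e+02]
 [ 4.976e+02 -3.230e+01  1.390e+02]
 [ 4.871e+02 -3.340e+01  1.396e+02]
 [ 4.389e+02 -7.220e+01  1.000e-01]
 [ 5.184e+02  1.080e+01  3.110e+02]]
bar [ 6.4755350e-02 -9.9790114e-01  5.8123120e+02  2.2041201e+01] yaw 3.712806 x at y=132.5,37.5: [np.float32(574.06335), np.float32(580.228)]
bar depth top z [177.28005979 178.88014359 179.48393966]
```

Run:
```python
from h import *
from rig import robot,sensors,eyes,hand
y=3.74; a=np.deg2rad(y); X=np.array([np.cos(a),np.sin(a),0]); Y=np.array([-X[1],X[0],0])
b=np.array([574.1,132.5,0]); g=b-95*Y; g[2]=234.9
r=robot.move_linear(g,vel=60,rot=Rz(y),force_limit=8); print('insert',r); 
assert not r
robot.move_linear(g*[1,1,0]+[0,0,204],vel=50,force_limit=5)
r=robot.move_linear(g*[1,1,0]+[0,0,192],vel=8,force_limit=2.5)
s=sensors.get_state(); print(r,s['time_s'],s['position'],s['force'])
hand.gripper_to(32); robot.pause(.5)
s=sensors.get_state(); print(s['time_s'],s['position'],s['grip_width'],s['force'])
c=wristcap(eyes,sensors); save('w3',c); d=eyes.capture('scene'); save('s3',d)
cv2.imwrite('pics/s3.png',np.hstack([cv2.resize(d['img'][120:260,260:470],(420,280)),cv2.resize(c['img'],(380,238))[:, :] if 0 else cv2.resize(c['img'],(380,280))]))
```

```text
insert False
True 13.1417 [581.01294301  37.72311719 196.79660148] [ 1.19269484 -0.3268738   3.6468861 ]
14.1333 [579.75331722  37.5963336  195.31975482] 32.07035741994978 [-0.27181662 -0.13140878  0.88772666]
```

View pics/s3.png

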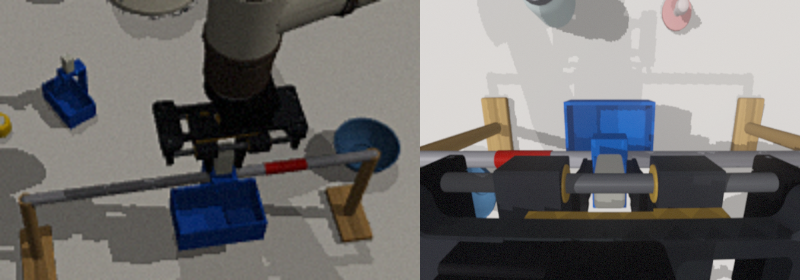

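The hook rests on the bar: contact came at TCP z 196.8, where 196.9 was expected. The views show the tray under the rail to the left of the band, with the fingers loose. Next I'll grip it lightly and slide it.

Run:
```python
from h import *
from rig import robot,sensors,eyes,hand
hand.gripper_to(15,5)
s=sensors.get_state(); print(s['time_s'],s['position'],s['grip_width'],s['force'])
p=np.array(s['position'])
r=robot.move_linear([574.1+p[0]-580.3,132.5,p[2]],vel=35,force_limit=12)
robot.pause(.2)
s=sensors.get_state(); print(r,s['time_s'],s['position'],s['grip_width'],s['force'])
c=wristcap(eyes,sensors); save('w4',c); d=eyes.capture('scene'); save('s4',d)
cv2.imwrite('pics/s4.png',np.hstack([cv2.resize(d['img'][120:260,280:490],(420,280)),cv2.resize(c['img'][150:320,200:440],(380,280))]))
```

```text
14.5667 [579.77052371  37.62760182 195.32355854] 23.969790477690736 [-0.07306432  0.82087076  0.32816266]
False 17.6333 [573.5714739  132.44285242 195.34356718] 23.840535476279364 [ 0.45479324 -0.97836544  1.82040751]
```

View pics/s4.png

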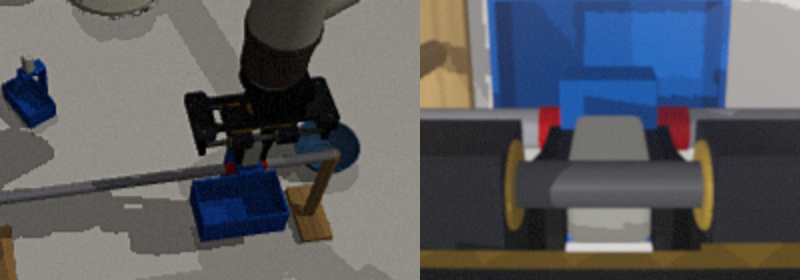

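The hook sits inside the band with red showing on both sides. In the crop the red runs 540–690 and the lip 561–657, so it is about 2 mm too far to +y. I'll measure that, correct it, then release and back off.

```bash
cat >> h.py <<'E'
def redmask(im):
    h=cv2.cvtColor(im,cv2.COLOR_BGR2HSV); return (cv2.inRange(h,(0,140,50),(8,255,255))|cv2.inRange(h,(170,140,50),(180,255,255)))>0
E
python3 - <<'E'
from h import *
from rig import robot,sensors,eyes,hand
c=load('w4'); m=redmask(c['img']); m[:200]=0; m[260:]=0; m[:,:250]=0; m[:,420:]=0
q=np.argwhere(m)[:,::-1]; X=onplane(c,q,170); e=np.percentile(X[:,1],[.5,99.5]); print('red y',len(q),e,e.mean())
s=sensors.get_state(); p=np.array(s['position']); dy=np.clip(e.mean()-p[1],-4,4); print('dy',dy)
if abs(dy)>1: robot.move_linear(p+[-.0654*dy,dy,0],vel=15,force_limit=12)
robot.pause(.2); hand.gripper_to(60); robot.pause(.3)
p=np.array(sensors.get_state()['position'])
robot.move_linear(p+[0,0,70],vel=60)
robot.move_linear(p+[-60,0,150],vel=150); robot.pause(.5)
c=wristcap(eyes,sensors); save('w5',c); d=eyes.capture('scene'); save('s5',d)
s=sensors.get_state(); print(s['time_s'],s['position'],s['force'])
for n,x in(('w',c),('s',d)):
    m=redmask(x['img']); u,v=project(x,[[574,132.5,170]])[0].astype(int); print(n,u,v)
    z=np.zeros_like(m); z[max(v-45,0):v+45,max(u-60,0):u+60]=1; q=np.argwhere(m&z)[:,::-1]
    if len(q): X=onplane(x,q,170); print(' red',len(q),np.percentile(X[:,1],[1,99]),'split', np.sort(X[:,1])[[np.argmax(np.diff(np.sort(X[:,1]))),np.argmax(np.diff(np.sort(X[:,1])))+1]])
cv2.imwrite('pics/s5.png',np.hstack([cv2.resize(d['img'][120:260,280:490],(420,280)),cv2.resize(c['img'][0:280,130:510],(380,280))]))
E
```

```text
red y 588 [ 98.08570473 159.88250006] 128.98410239560184
dy -3.4491794168488923
22.2333 [513.85429814 128.95788097 345.27185987] [ 0.47917823 -1.14173358 -0.70103685]
w 318 128
 red 262 [ 99.9170496  158.63118912] split [108.2134106  147.44958572]
s 402 203
 red 31 [105.30028414 163.2251585 ] split [112.67915769 154.87530006]
```

View pics/s5.png

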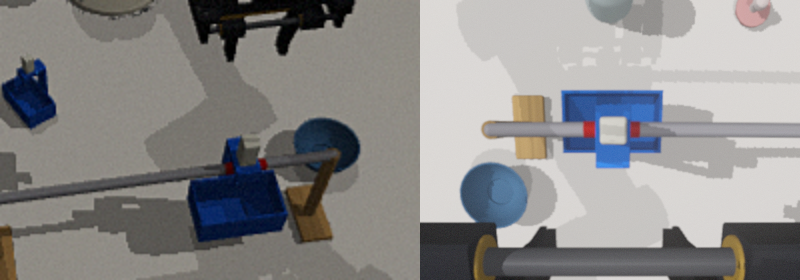

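Released. The wrist view shows the grip centred over the band, with red at crop (588,130) and (635,130). The visible red measures 11 mm on one side and 8 mm on the other, so the hook is off centre by about 1.5 mm. One last numeric check of level, height and rest before handing in.

Run:
```python
from h import *
from rig import robot,sensors,eyes
c=wristcap(eyes,sensors); o=load('w5'); print('pixel change',np.abs(c['img'].astype(int)-o['img'])[:200].mean())
t=eyes.capture('top'); t0=load('top')
hsv=cv2.cvtColor(c['img'],cv2.COLOR_BGR2HSV); vv,uu=np.mgrid[0:400,0:640]; P=bydepth(c,np.c_[uu.ravel(),vv.ravel()]).reshape(400,640,3)
k=(abs(P[...,2]-235)<6)&(hsv[...,1]<70); k[220:]=0; q=np.argwhere(k)[:,::-1]; X=onplane(c,q,235); print('grip top',len(q),X.mean(0),np.median(P[k][:,2]),cv2.minAreaRect(X[:,:2].astype(np.float32)))
b=cv2.inRange(hsv,(100,120,40),(130,255,255))>0; b&=(abs(P[...,2]-100)<12)&(abs(P[...,1]-130)<75); b[220:]=0
A=np.c_[P[b][:,:2]-P[b][:,:2].mean(0),np.ones(b.sum())]; Z=P[b][:,2]
for _ in range(5):
    w=np.linalg.lstsq(A,Z,rcond=None)[0]; g=abs(A@w-Z)<3; A,Z=A[g],Z[g]
print('rim plane slopes x,y, z',w,len(Z))
D=np.abs(t['img'].astype(int)-t0['img']).max(2)
for n,(x0,x1,y0,y1) in dict(dish=(175,215,218,258),jar=(235,262,125,153),pac=(308,330,135,153),rattle=(383,416,235,283)).items(): print(n,(D[y0:y1,x0:x1]>50).mean().round(3))
robot.job_done()
```

```text
pixel change 1.1199869791666666
grip top 728 [574.69037911 128.15082506 235.        ] 235.09764681912714 ((574.7747192382812, 128.4312744140625), (23.270631790161133, 23.448974609375), 4.48655891418457)
rim plane slopes x,y, z [ 3.69336455e-03 -2.89823883e-03  1.00085156e+02] 560
dish 0.178
jar 0.0
pac 0.0
rattle 0.018
the job is handed in; nothing more can be done
```

The middle-sized caddy is hanging on the red band, released, and the job is handed in; no verdict is reported. I hung it about 95 mm to one side of the band, with about 3–4 N on the tool as the hook touched the bar. I let it settle, slid it along under a light 5 N grip, corrected it by 3.4 mm, then let go and backed away.

**Last checks**
- **Position on the rail:** the hook is about 1–1.5 mm from the band's middle in the wrist view. Earlier and farther views put the band's middle 1.5–4.5 mm further along (130.7–133.7 mm against 129), so the error could be up to about 5 mm. The limit is 12 mm.
- **Height and level:** the grip top is at 235.1 mm and the tray rim at 100.1 mm, where a proper hang gives 235 and 100. The tilt is under 0.005 rad.
- **Alignment:** the caddy is within about 0.8° of the rail.
- **At rest:** two wrist pictures taken one after the other showed no motion.
- **Bystanders:** the jar, pacifier and rattle look unchanged in the top view.
- **Not confirmed:** 18% of the pixels in the dish area changed. I put that down to the arm's changed shadow, since nothing I planned went near the dish, but I didn't measure its position.

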